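# Flip the finished sample's status flag

### The arm

A 6-joint arm with a two-finger parallel gripper is mounted at the origin on the work surface. World frame = base frame: x ahead of the robot, y to its left, z up, the work surface at z = 0. Lengths are in m, angles in rad, forces in N, time in s.
With the tool pointing down it reaches from about 0.3 to 0.75 m from the base axis. Payload 8.5 kg.
Tool frame: the origin (TCP) lies on the centre line of the jaws, within the pads' length; the fingertips stand 14 mm ahead of it and the grasp point (between the pads) lies 5 mm behind it; z points along the fingers, y is the line along which they close (so a half turn about z gives the same grasp; the last joint's range is limited). The gripper opens to 88 mm and grips with 3 to 60 N. Pads are 18 mm wide; open, the fingers measure 123 mm over their backs; the gripper's body (75 mm by 187 mm) begins 45 mm behind the grasp point.
Start: joints at [0.89, 0.381, 1.297, -0, 1.464, -0.215], TCP at [0.247, 0.491, 0.253] pointing down, gripper open.
Joint ranges: [-3.11, 3.11], [-0.89, 2.33], [0.22, 2.48], [-1.42, 4.56], [0.17, 2.85], [-2.88, 2.88]. Speed limits (rad/s): [2.39, 2.39, 3.14, 3.14, 3.14, 3.14].

### API

Orientations are given as a unit quaternion [x, y, z, w].
In Python, from rig import env gives the robot as it stands.
- The arm moves only by the tool drive_tool, never from a script. Its argument "commands" is a list of rows, each a list of 3 entries, a list of its own where there are three numbers: the finger opening in m, from 0 to 0.0881, then the shift along the tool's x, y, z in m, then the turn, a rotation vector about the tool's x, y, z in rad. A call has 1 to 5 rows; each row is the pose to reach, as a shift and turn from the pose commanded when the call began, along the tool's axes at that moment; what a row does not reach only later rows make up. A row lasts 1/12 s, in which the tool goes at most 41.7 mm and 7.16 degrees, less where a joint would pass 70% of its speed; a pose out of reach is approached as far as the arm can. A call with a gripper value outside its range is refused whole. The fingers move at their own pace and stop on an object; "newtons" is the grip in N (left out, the last holds). Time passes only in rows, so rows that repeat a pose let the fingers close. It gives the time, the measured TCP pose, the force, the opening and the grip force at its end, in the units of the state.
- env.get_obs(): the state, without advancing time (a new reading comes with each control period).
- env.snapshot(name): name is "scene" or "top" or "wrist"; returns the picture (420x560x3 uint8, blue, green, red); there is no depth.
- env.get_calibration(name): a dict with "intrinsics" (3x3 intrinsics, pixels), "rvec" (rotation vector, rad) and "tvec" (3), from world to camera coordinates, as OpenCV has them. Camera axes: x right, y down, z forward; pixel columns grow to the right and rows downward; lengths in m; the calibration is good to about 2 mm. A picture is of the moment at which its call begins: read the wrist's pose just before it. get_calibration takes no time and is no camera call; for the wrist camera it gives the pose at the moment of the call.
- env.job_done(): hands the job in; it is judged then, once.
The state is a dict: "clock": time; "q": joint angles; "joint_vel": joint speeds; "tau": joint torques, N m; "position": TCP position; "orientation": TCP orientation; "ft_force": force on the tool from outside, world axes, zero at the start; "torque": the same for the moment, N m; "gripper_width": finger opening in m; "gripper_force": force on a finger pad.
Only numpy, scipy, OpenCV 4.12 (cv2) and the standard library are available. Lean on these libraries where they do the work, as an engineer would, in place of code of your own. Each camera call takes 0.05 s, during which the arm holds its last target. There are 200 camera calls.

### The job

The sample in the open beaker has been titrated: push the hinged flag at the beaker's station up and over its pivot and press it down flat on the other side, so that the face with the ring shows on top. Leave the flags of the closed bottle and the closed jar as they are, and do not pick up or shift the beaker or anything else on the bench.

Things in the scene. Friction and masses are not known exactly. Their poses are not given: they have to be found in the camera images.
- flag_beaker (a joint): White status flag of the beaker station, on a level hinge pin. 0 = lies level on the right (station's -y), bar face up; 1.57 = upright; 3.14 = level on the left (+y), ring face up. Stops at 0 and 3.14; may start up to 0.25. Stiff hinge (0.04 N m friction): it stays at any angle where it is left, never falls by itself. Two uprights (6 mm thick) stand 32 mm either side of the middle, 8 mm higher than the pin.
- pivot_beaker (a point): Point on the hinge pin axis, mid-width of the flag, beaker station, 75 mm above the bench. Fixed to the station: z up, x level along the pin, away from the robot, y to the left (yaw up to 0.3 rad). Station: fixed steel plate 200 (x) x 110 (y) x 8 mm, its middle 50 mm on the +x side of the pin. The three stations stand side by side, in any order.
- edge_beaker (a point): Middle of the paddle's free edge, beaker station, 72 mm from the pin axis; moves with the flag. Paddle 50 mm wide along the pin, 4 mm thick. Opposite it, in the same plane, a thumb tail 20 mm wide reaches 40 mm beyond the pin (over +y at joint 0); pressing the tail down raises the paddle. Free space below both, down to the base plate.
- beaker_mid (a point): Centre (half-way up) of the open white porcelain beaker, 60 mm across, 85 mm tall, standing loose on its station's base plate, on the +x side, about 105 mm behind the pin.
- flag_bottle (a joint): White status flag of the bottle station, on a level hinge pin. 0 = lies level on the right (station's -y), bar face up; 1.57 = upright; 3.14 = level on the left (+y), ring face up. Stops at 0 and 3.14; may start up to 0.25. Stiff hinge (0.04 N m friction): it stays at any angle where it is left, never falls by itself.
- pivot_bottle (a point): Point on the hinge pin axis, mid-width of the flag, bottle station, 75 mm above the bench. Fixed to the station: z up, x level along the pin, away from the robot, y to the left (yaw up to 0.3 rad). Station: fixed steel plate 200 (x) x 110 (y) x 8 mm, its middle 50 mm on the +x side of the pin. The three stations stand side by side, in any order.
- edge_bottle (a point): Middle of the paddle's free edge, bottle station, 72 mm from the pin axis; moves with the flag. Paddle 50 mm wide along the pin, 4 mm thick. Opposite it, in the same plane, a thumb tail 20 mm wide reaches 40 mm beyond the pin (over +y at joint 0); pressing the tail down raises the paddle. Free space below both, down to the base plate.
- bottle_mid (a point): Centre (half-way up) of the tall closed brown glass bottle with a black cap, 60 mm across, 140 mm tall, standing loose on its station's base plate, on the +x side, about 105 mm behind the pin.
- flag_jar (a joint): White status flag of the jar station, on a level hinge pin. 0 = lies level on the right (station's -y), bar face up; 1.57 = upright; 3.14 = level on the left (+y), ring face up. Stops at 0 and 3.14; may start up to 0.25. Stiff hinge (0.04 N m friction): it stays at any angle where it is left, never falls by itself.
- pivot_jar (a point): Point on the hinge pin axis, mid-width of the flag, jar station, 75 mm above the bench. Fixed to the station: z up, x level along the pin, away from the robot, y to the left (yaw up to 0.3 rad). Station: fixed steel plate 200 (x) x 110 (y) x 8 mm, its middle 50 mm on the +x side of the pin. The three stations stand side by side, in any order.
- edge_jar (a point): Middle of the paddle's free edge, jar station, 72 mm from the pin axis; moves with the flag. Paddle 50 mm wide along the pin, 4 mm thick. Opposite it, in the same plane, a thumb tail 20 mm wide reaches 40 mm beyond the pin (over +y at joint 0); pressing the tail down raises the paddle. Free space below both, down to the base plate.
- jar_mid (a point): Centre (half-way up) of the squat closed brown glass jar with a black lid, 72 mm across, 75 mm tall, standing loose on its station's base plate, on the +x side, about 105 mm behind the pin.
- vial: Small loose brown vial, 24 mm across, 48 mm tall, beside the beaker on its plate; origin at the centre of its underside. Bystander.
- stopwatch: Loose round black stopwatch, 56 mm across, 16 mm thick, lying in front of the stations, to the left; origin under its centre. Bystander.
- pen: Loose marker pen, 110 mm long (along its y), 16 mm thick, in front of the stations, to the right; origin under its centre. Bystander.
- dish: Loose white porcelain dish, 100 mm across, 30 mm tall, at the right; origin under its centre. Bystander.
Not all that is in view belongs to the job. Leave any turquoise look-alike of the part that bears flag_beaker alone. What is shaped like the part that bears jar_mid but purple is not meant.

How it is judged:
By the outcome, as a careful person would: the job done as asked, in the order asked, and still so for the second after the job is handed in, with the robot touching nothing.
It also fails if it takes over 48 s, if anything falls off the work surface, if the arm or the gripper's body presses on something with over 40 N, if the wrist force passes 120 N, or if a joint passes its speed limit or range.

## Working session

There is one attempt and no reset: what is moved stays moved. The work goes in short steps, Python scripts to look and compute and a tool call to move; the robot and the scene stay as the last step left them, time stands still between calls to the robot, and variables do not carry over. Pictures are saved under pics/ and viewed, at most 10 in all, crops included, and the job is handed in when it is done.

Besides the shell and the picture viewer there is one more tool, called after ">>>" as name(argument=value, ...) on one line, values as JSON. drive_tool: Moves the arm, as the interface text tells. Its arguments: {"type":"object","properties":{"commands":{"type":"array","items":{"type":"array"}},"newtons":{"type":"number"}},"required":["commands"]}

```bash
mkdir -p pics
python3 - <<'E'
from rig import env
import cv2
for n in("scene","top"):
    cv2.imwrite(f"pics/{n}1.png",cv2.resize(env.snapshot(n),(800,600),interpolation=cv2.INTER_CUBIC))
print(env.get_obs())
E
```

```text
{'clock': 0.1, 'q': array([ 8.89679888e-01,  3.81146441e-01,  1.29811668e+00,  8.75380595e-06,
        1.46360558e+00, -2.15290297e-01]), 'joint_vel': array([-0.0015323 , -0.000399  , -0.00316768,  0.000453  ,  0.00028225,
        0.00182844]), 'tau': array([ 3.49382848e-03, -4.38651216e+01, -2.24914187e+01,  7.14985770e-02,
        3.42050171e-02, -6.13653810e-05]), 'position': array([0.2468944 , 0.49122796, 0.25221297]), 'orientation': array([ 2.30813323e-01,  9.72997843e-01, -5.73116046e-04, -2.80406160e-04]), 'ft_force': array([-0.30005049, -0.31728385, -0.45796147]), 'torque': array([-0.02116596,  0.01840358,  0.03844875]), 'gripper_force': 0.0, 'gripper_width': 0.08795986865740422}
```

View pics/scene1.png

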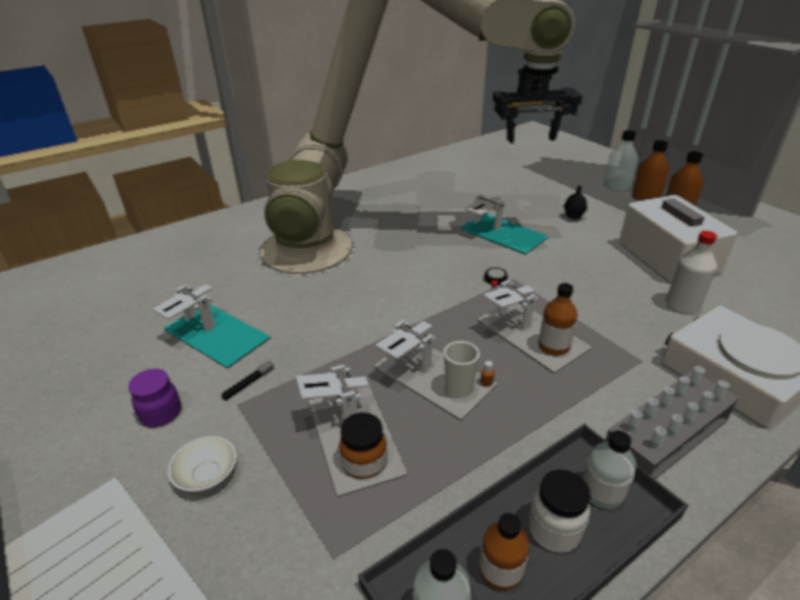

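View pics/top1.png

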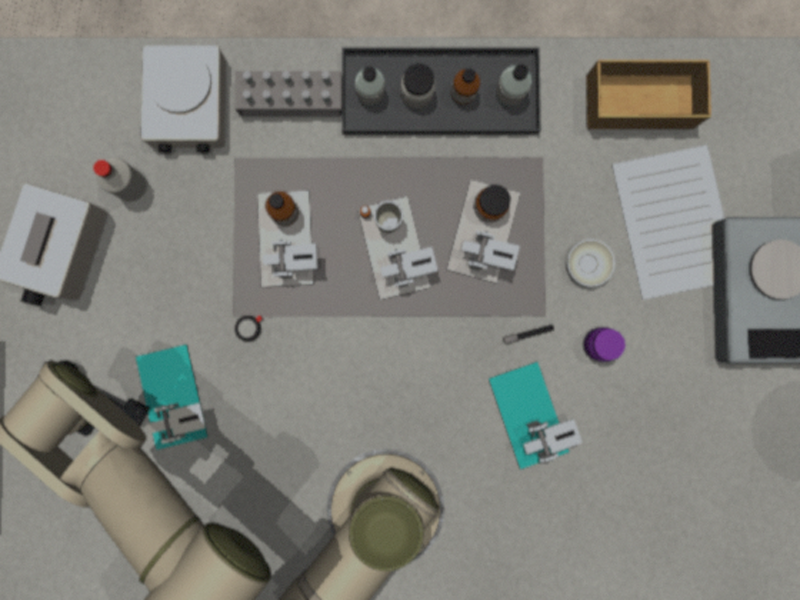

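The top view has +x up and +y left. The beaker station is the middle one: beaker at about (388,216), paddle at about (418,263), with the bar face up. The turquoise stands are decoys. I'll enlarge both views.

Run:
```python
from rig import env
import cv2,numpy as np
t=env.snapshot("top")[135:215,245:315]; s=env.snapshot("scene")[215:295,255:355]
a=cv2.resize(t,None,fx=7,fy=7,interpolation=cv2.INTER_CUBIC)
b=cv2.resize(s,None,fx=7,fy=7,interpolation=cv2.INTER_CUBIC)
cv2.imwrite("pics/t2.png",a);cv2.imwrite("pics/s2.png",b)
for n in("top","scene"):
    c=env.get_calibration(n);print(c)
```

```text
{'intrinsics': array([[528.22782717,   0.        , 271.57396035],
       [  0.        , 528.22782717, 207.21762612],
       [  0.        ,   0.        ,   1.        ]]), 'rvec': array([ 2.19454259, -2.19816217,  0.07344928]), 'tvec': array([-0.00734303,  0.43974037,  1.57136153])}
{'intrinsics': array([[384.12305641,   0.        , 279.14479136],
       [  0.        , 384.12305641, 214.46583502],
       [  0.        ,   0.        ,   1.        ]]), 'rvec': array([ 2.01710373,  1.04335213, -0.54235918]), 'tvec': array([-0.2307272 , -0.14553454,  1.37018743])}
```

View pics/t2.png

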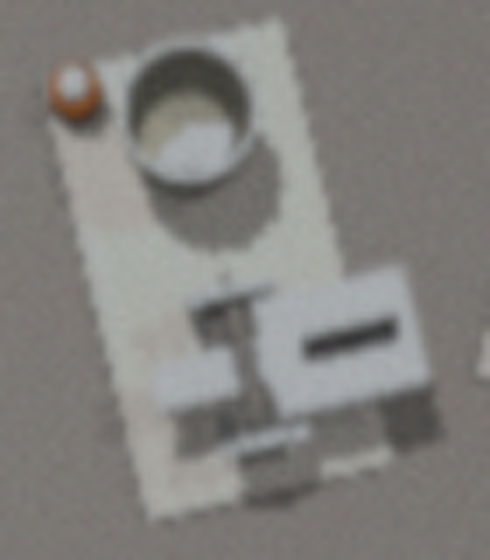

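View pics/s2.png

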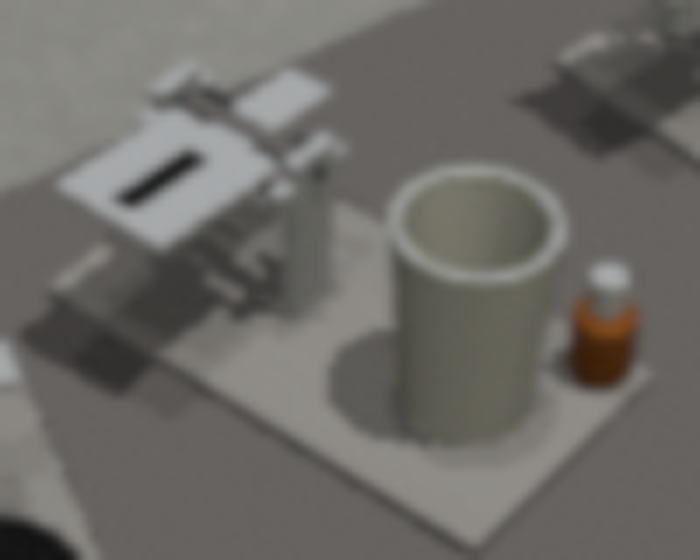

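In the top crop, the plate corners are (285,18), (395,455) and (150,518). The upright tops are (232,296) and (265,437), the paddle's free-edge corners (405,265) and (435,382), and the tail end (160,393). In the scene crop, the paddle's free-edge corners are (60,185) and (163,247), and the upright tops (180,80) and (318,150).

```bash
cat > h.py <<'E'
from rig import env
import cv2,numpy as np
from scipy.optimize import least_squares
def cam(n):
    c=env.get_calibration(n);return c["intrinsics"],np.array(c["rvec"],float),np.array(c["tvec"],float)
def proj(n,P):
    K,r,t=cam(n);return cv2.projectPoints(np.array(P,float),r,t,K,None)[0].reshape(-1,2)
def ray(n,uv,z):
    K,r,t=cam(n);R=cv2.Rodrigues(r)[0];d=R.T@np.linalg.inv(K)@[*uv,1];o=-R.T@t
    return o+d*(z-o[2])/d[2]
E
python3 - <<'E'
from h import *
T=lambda p:(245+(p[0]+.5)/7-.5,135+(p[1]+.5)/7-.5)
S=lambda p:(255+(p[0]+.5)/7-.5,215+(p[1]+.5)/7-.5)
for p,z in(((285,18),.008),((395,455),.008),((150,518),.008),((232,296),.083),((265,437),.083),((405,265),.08),((435,382),.08),((160,393),.075)):
    print(p,ray("top",T(p),z).round(4))
ob_t=[T(p) for p in((285,18),(395,455),(150,518),(232,296),(265,437),(405,265),(435,382),(160,393))]
ob_s=[S(p) for p in((60,185),(163,247),(180,80),(318,150))]
def pts(v):
    x,y,w,th=v; c,s=np.cos(w),np.sin(w)
    L=[[150,-55,8],[-50,-55,8],[-50,55,8],[32,0,83],[-32,0,83]]
    e=lambda X,r:[X,-r*np.cos(th),75+r*np.sin(th)]
    L+=[e(25,72),e(-25,72),e(0,-40)]
    L=np.array(L)/1000; W=L.copy();W[:,0]=x+c*L[:,0]-s*L[:,1];W[:,1]=y+s*L[:,0]+c*L[:,1]
    return W
def f(v):
    W=pts(v)
    return np.r_[(proj("top",W)-ob_t).ravel(),(proj("scene",W[[6,5,4,3]])-ob_s).ravel()]
r=least_squares(f,[.47,0,.2,.1],loss="soft_l1");print(r.x,f(r.x).reshape(-1,2).round(1).tolist())
E
```

```text
(285, 18) [ 0.6528 -0.0501  0.008 ]
(395, 455) [ 0.463  -0.0968  0.008 ]
(150, 518) [0.4359 0.0087 0.008 ]
(232, 296) [ 0.5231 -0.0253  0.083 ]
(265, 437) [ 0.465  -0.0386  0.083 ]
(405, 265) [ 0.5362 -0.0966  0.08  ]
(435, 382) [ 0.4878 -0.1087  0.08  ]
(160, 393) [0.4838 0.0044 0.075 ]
[ 0.49625827 -0.0319037   0.24019236  0.07531425] [[-0.2, -0.7], [0.1, 0.7], [-0.3, 0.4], [-0.3, -1.5], [0.3, -0.1], [-0.3, -0.5], [-0.4, -0.4], [-0.9, -0.9], [-0.7, 0.0], [-0.3, -0.0], [-0.8, -0.8], [-1.3, -0.5]]
```

```bash
cat >> h.py <<'E'
from scipy.spatial.transform import Rotation as R
def goto(*targets,full=True):
    """targets: (x,y,tipz) mm in station frame, tool straight down, tool y along the pin"""
    o=env.get_obs();c,s=np.cos(.24),np.sin(.24)
    Rc=R.from_quat(o["orientation"]);Rt=R.from_matrix(np.array([[-s,c,0],[c,s,0],[0,0,-1.]]))
    if (Rc.inv()*Rt).magnitude()>1.6: Rt=Rt*R.from_euler("z",np.pi)
    print("t",o["clock"],"turn",(Rc.inv()*Rt).as_rotvec().round(3),"F",o["ft_force"].round(1))
    d=o["position"]-[.4963,-.0319,0]
    print("now station",(1000*np.array([c*d[0]+s*d[1],-s*d[0]+c*d[1],d[2]-.014])).round(1))
    for x,y,z in targets:
        p=np.array([.4963+(c*x-s*y)/1000,-.0319+(s*x+c*y)/1000,z/1000+.014])
        print((x,y,z),Rc.inv().apply(p-o["position"]).round(4))
E
python3 -c "
from h import *
goto((-3,30,200),(-3,30,120))"
```

```text
t 0.2 turn [-0.001  0.     0.865] F [0.2 0.1 0.6]
now station [-117.9  567.5  238.4]
(-3, 30, 200) [-0.436  -0.3345  0.0386]
(-3, 30, 120) [-0.4361 -0.3344  0.1186]
```

>>> drive_tool(commands=[[0,[-0.03,-0.024,0],[0,0,0.08]],[0,[-0.06,-0.048,0],[0,0,0.16]],[0,[-0.09,-0.07,0],[0,0,0.24]],[0,[-0.12,-0.092,0],[0,0,0.32]],[0,[-0.15,-0.115,0],[0,0,0.4]]], newtons=20)

```text
clock: 0.62
position: [0.3297, 0.3197, 0.2527]
orientation: [0.421, 0.907, -0.0, -0.0]
ft_force: [0.7, 0.6, -0.3]
gripper_width: 0.0567
gripper_force: 0.0
```

```bash
python3 -c "
from h import *
goto((-3,30,200))"
```

```text
t 0.6167 turn [-0.    -0.     0.462] F [ 0.7  0.6 -0.3]
now station [-78.3 381.2 238.7]
(-3, 30, 200) [-0.3479 -0.089   0.0387]
```

>>> drive_tool(commands=[[0,[-0.035,-0.009,0.004],[0,0,0.09]],[0,[-0.07,-0.018,0.008],[0,0,0.18]],[0,[-0.105,-0.027,0.012],[0,0,0.27]],[0,[-0.14,-0.036,0.016],[0,0,0.36]],[0,[-0.175,-0.045,0.02],[0,0,0.455]]])

```text
clock: 1.03
position: [0.4088, 0.1571, 0.2326]
orientation: [0.615, 0.788, 0.0, 0.0]
ft_force: [1.1, 0.2, 0.5]
gripper_width: 0.0234
gripper_force: 0.0
```

```bash
python3 -c "
from h import *
goto((-3,30,200))"
```

```text
t 1.0333 turn [ 0.    -0.     0.006] F [1.1 0.2 0.5]
now station [-40.  204.4 218.6]
(-3, 30, 200) [-0.1746  0.036   0.0186]
```

>>> drive_tool(commands=[[0,[-0.044,0.009,0.005],[0,0,0.006]],[0,[-0.088,0.018,0.01],[0,0,0.006]],[0,[-0.132,0.027,0.015],[0,0,0.006]],[0,[-0.1745,0.036,0.018],[0,0,0.006]],[0,[-0.1745,0.036,0.018],[0,0,0.006]]])

```text
clock: 1.45
position: [0.4883, -0.0057, 0.214]
orientation: [0.617, 0.787, -0.0, 0.0]
ft_force: [-0.6, 0.0, -1.3]
gripper_width: 0.0003
gripper_force: 0.0
```

>>> drive_tool(commands=[[0,[0,0,0.03],[0,0,0]],[0,[0,0,0.06],[0,0,0]],[0,[0,0,0.09],[0,0,0]],[0,[0,0,0.1],[0,0,0]],[0,[0,0,0.1],[0,0,0]]])

```text
clock: 1.87
position: [0.4852, -0.0007, 0.1125]
orientation: [0.616, 0.788, -0.001, -0.003]
ft_force: [-0.5, -0.3, -0.6]
gripper_width: 0.0004
gripper_force: 0.0
```

Run:
```python
from h import *
goto((-3,30,60),(-3,30,52),(-3,27,46))
a=cv2.resize(env.snapshot("scene")[165:315,225:395],None,fx=3.5,fy=3.5,interpolation=cv2.INTER_CUBIC)
b=cv2.resize(env.snapshot("wrist"),(0,0),fx=.35,fy=.35)
a=a[:,:595]; a[:b.shape[0],-b.shape[1]:]=b
cv2.imwrite("pics/s3.png",a)
```

```text
t 1.8667 turn [-0.005 -0.003  0.004] F [-0.5 -0.3 -0.6]
now station [-3.4 33.  98.5]
(-3, 30, 60) [-0.0031  0.0005  0.0385]
(-3, 30, 52) [-0.0031  0.0006  0.0465]
(-3, 27, 46) [-0.0061  0.0006  0.0525]
```

View pics/s3.png

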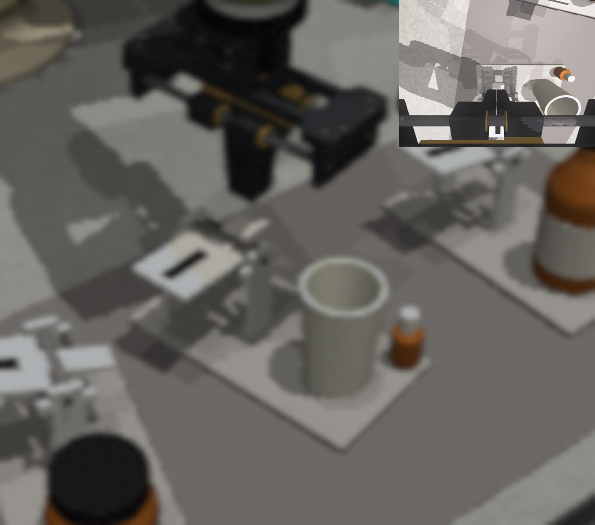

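The closed fingertips at (250,190) hang just above the tail, clear of the beaker. Now I press the tail down.

>>> drive_tool(commands=[[0,[-0.002,0,0.018],[0,0,0]],[0,[-0.002,0,0.027],[0,0,0]],[0,[-0.002,0,0.034],[0,0,0]],[0,[-0.002,0,0.04],[0,0,0]],[0,[-0.003,0,0.045],[0,0,0]]])

```text
clock: 2.38
position: [0.4875, -0.0041, 0.0698]
orientation: [0.616, 0.788, 0.0, 0.0]
ft_force: [-0.6, 0.8, 1.4]
gripper_width: 0.0008
gripper_force: 1.0
```

>>> drive_tool(commands=[[0,[-0.001,0,0.003],[0,0,0]],[0,[-0.003,0,0.006],[0,0,0]],[0,[-0.003,0,0.006],[0,0,0]]])

```text
clock: 2.63
position: [0.488, -0.0073, 0.0634]
orientation: [0.616, 0.788, -0.0, -0.0]
ft_force: [0.7, 1.9, 0.9]
gripper_width: 0.0003
gripper_force: 0.4
```

Run:
```python
from h import *
goto((-3,30,170))
a=cv2.resize(env.snapshot("scene")[165:315,225:395],None,fx=3.5,fy=3.5,interpolation=cv2.INTER_CUBIC)
cv2.imwrite("pics/s4.png",a)
```

```text
t 2.6333 turn [-0.    -0.     0.004] F [0.7 1.9 0.9]
now station [-2.2 25.8 49.4]
(-3, 30, 170) [ 0.0042 -0.0008 -0.1206]
```

View pics/s4.png

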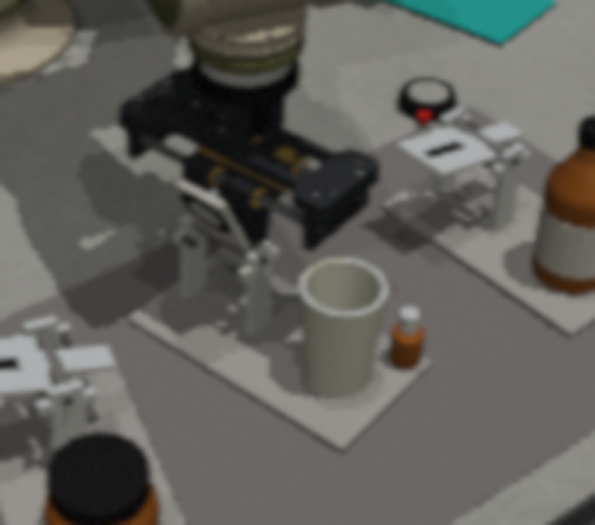

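The paddle (215,215) now stands at about 60°. I raise the tool, cross over to the -y side, and push over.

>>> drive_tool(commands=[[0,[0.003,0,-0.03],[0,0,0]],[0,[0.004,0,-0.065],[0,0,0]],[0,[0.004,0,-0.1],[0,0,0]],[0,[0.004,0,-0.125],[0,0,0]],[0,[0.004,0,-0.125],[0,0,0]]])

```text
clock: 3.1
position: [0.4887, -0.0036, 0.1936]
orientation: [0.616, 0.788, 0.002, 0.004]
ft_force: [0.6, 0.1, -0.3]
gripper_width: 0.0008
gripper_force: 0.0
```

>>> drive_tool(commands=[[0,[-0.03,0,0],[0,0,0]],[0,[-0.065,0,0],[0,0,0]],[0,[-0.1,0,0],[0,0,0]],[0,[-0.1,0,0],[0,0,0]],[0,[-0.1,0,0],[0,0,0]]])

```text
clock: 3.52
position: [0.511, -0.1015, 0.1877]
orientation: [0.617, 0.787, -0.0, -0.001]
ft_force: [-1.0, 0.6, 0.3]
gripper_width: 0.0009
gripper_force: 0.0
```

```bash
python3 -c "
from h import *
goto((-3,-70,105),(-3,20,105))"
```

```text
t 3.5167 turn [-0.001 -0.001  0.001] F [-1.   0.6  0.3]
now station [ -2.3 -71.1 173.7]
(-3, -70, 105) [ 0.001  -0.0007  0.0687]
(-3, 20, 105) [ 0.091  -0.0005  0.0688]
```

>>> drive_tool(commands=[[0,[0,0,0.025],[0,0,0]],[0,[0,0,0.05],[0,0,0]],[0,[0,0,0.068],[0,0,0]],[0,[0,0,0.068],[0,0,0]],[0,[0.02,0,0.068],[0,0,0]]])

```text
clock: 3.93
position: [0.5066, -0.0817, 0.1203]
orientation: [0.616, 0.787, -0.0, -0.0]
ft_force: [0.1, -0.6, 0.2]
gripper_width: 0.0006
gripper_force: 0.0
```

>>> drive_tool(commands=[[0,[0.015,0,0],[0,0,0]],[0,[0.03,0,0],[0,0,0]],[0,[0.042,0,0],[0,0,0]],[0,[0.054,0,0],[0,0,0]],[0,[0.066,0,0],[0,0,0]]])

```text
clock: 4.35
position: [0.4903, -0.0157, 0.1213]
orientation: [0.616, 0.788, 0.0, 0.0]
ft_force: [0.1, -1.2, 0.4]
gripper_width: 0.0005
gripper_force: 0.5
```

Run:
```python
from h import *
goto((-3,25,105),(-3,45,100),(-3,50,77))
a=cv2.resize(env.snapshot("scene")[165:315,225:395],None,fx=3.5,fy=3.5,interpolation=cv2.INTER_CUBIC)
cv2.imwrite("pics/s5.png",a)
```

```text
t 4.35 turn [0.001 0.001 0.005] F [ 0.1 -1.2  0.4]
now station [ -2.   17.1 107.3]
(-3, 25, 105) [ 0.0079 -0.0009  0.0023]
(-3, 45, 100) [ 0.0279 -0.0009  0.0073]
(-3, 50, 77) [ 0.0329 -0.0009  0.0303]
```

View pics/s5.png

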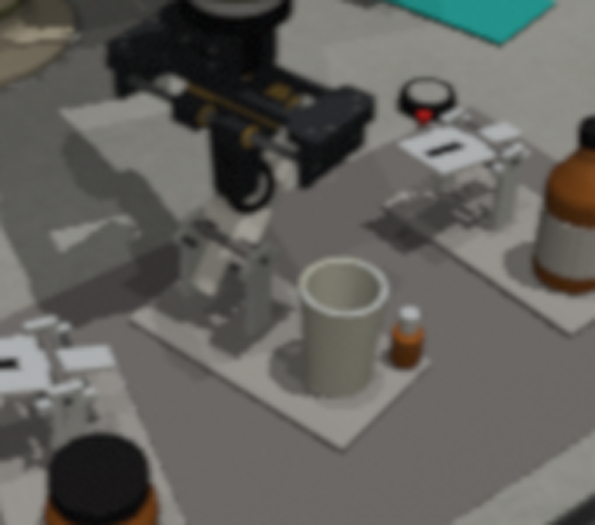

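The paddle is past vertical, with the ring face against the finger at (255,190). Next I press down to flat.

>>> drive_tool(commands=[[0,[0.01,-0.001,0.004],[0,0,0]],[0,[0.018,-0.001,0.01],[0,0,0]],[0,[0.025,-0.001,0.016],[0,0,0]],[0,[0.03,-0.001,0.022],[0,0,0]],[0,[0.033,-0.001,0.026],[0,0,0]]])

```text
clock: 4.82
position: [0.481, 0.0156, 0.0937]
orientation: [0.616, 0.788, -0.0, -0.001]
ft_force: [-0.6, -0.6, 0.3]
gripper_width: 0.0005
gripper_force: 0.3
```

>>> drive_tool(commands=[[0,[0,0,0.003],[0,0,0]],[0,[0,0,0.005],[0,0,0]],[0,[0,0,0.007],[0,0,0]],[0,[0,0,0.007],[0,0,0]]])

```text
clock: 5.15
position: [0.4813, 0.0156, 0.0904]
orientation: [0.616, 0.788, 0.001, 0.0]
ft_force: [-12.6, 7.8, 38.1]
gripper_width: 0.0003
gripper_force: 19.1
```

```bash
python3 -c "
from h import *
goto((-3,50,77))"
```

```text
t 5.15 turn [ 0.001 -0.001  0.004] F [-12.6   7.8  38.1]
now station [-3.3 49.7 76.4]
(-3, 50, 77) [ 0.0003  0.0003 -0.0006]
```

The flag has reached its stop (38 N, tip at 76.4 mm, which is the height of a flat paddle). I back off straight up and check.

>>> drive_tool(commands=[[0,[0,0,-0.01],[0,0,0]],[0,[0,0,-0.04],[0,0,0]],[0,[0,0,-0.08],[0,0,0]],[0,[0,0,-0.12],[0,0,0]],[0,[0,0,-0.14],[0,0,0]]])

```text
clock: 5.57
position: [0.4824, 0.0146, 0.2319]
orientation: [0.616, 0.788, 0.001, 0.003]
ft_force: [0.7, -0.8, -0.4]
gripper_width: 0.0005
gripper_force: 0.0
```

>>> drive_tool(commands=[[0,[-0.005,0.03,-0.01],[0,0,0]],[0,[-0.005,0.06,-0.02],[0,0,0]],[0,[-0.005,0.09,-0.02],[0,0,0]],[0,[-0.005,0.09,-0.02],[0,0,0]],[0,[-0.005,0.09,-0.02],[0,0,0]]])

```text
clock: 5.98
position: [0.5705, 0.0318, 0.2466]
orientation: [0.616, 0.788, -0.0, -0.001]
ft_force: [0.1, -0.2, 0.0]
gripper_width: 0.0006
gripper_force: 0.0
```

Run:
```python
from h import *
goto((0,0,200))
a=cv2.resize(env.snapshot("scene")[185:315,225:395],None,fx=3.5,fy=3.5,interpolation=cv2.INTER_CUBIC)
cv2.imwrite("pics/s6.png",a)
```

```text
t 5.9833 turn [-0.001 -0.001  0.004] F [ 0.1 -0.2  0. ]
now station [ 87.2  44.2 232.6]
(0, 0, 200) [-0.0438 -0.0874  0.0327]
```

View pics/s6.png

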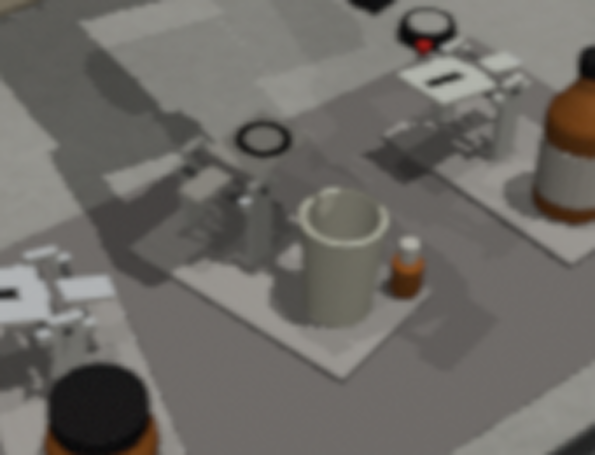

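The ring shows on top at (263,138), with the paddle level on the left and the tail level on the right. The beaker, vial and the other two flags are unmoved, and the gripper is clear.

```bash
python3 -c "
from rig import env
print(env.job_done())"
```

```text
the job is handed in; nothing more can be done
None
```

The beaker station's flag is turned over and pressed flat on its left stop with the ring face up; nothing else on the bench moved as far as the last scene picture shows, and the job is handed in at about 6 s of the 48 s allowed.

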